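Turn the clamp stand's seat plate and hold the offset lever over it

TASK

Turn the hinged seat plate of the sieve-clamp stand fully over by its wire handle, so that it lies flat on the far side with its two ring seats facing up. Then lift the cast clamp lever by its balance point and, keeping it level, hold it lined up about 5 cm above the plate, boss over the large ring and toe over the small ring, ready for a colleague to fit the pin. Finish still holding it there, steady and clear of everything, and leave the other things on the counter where they are.

Things in the scene. Friction and masses are not known exactly. Their poses are not given: they have to be found in the camera images.
- stand: Grey clamp stand fixed to the counter: a 150 x 270 x 10 mm base slab with two cheeks (30 x 12 mm, 72 mm high, at y = +-125 mm) that carry the hinge. Origin: centre of its underside on the counter; y runs along the hinge axis, which lies 60 mm above the origin; -x is the robot's side, +x the far side. A rest pillar (14 mm across) stands under the plate at x = -50 and +50 mm.
- plate (a joint): Angle of the hinged aluminium seat plate, rad. 0: lying flat on the robot's side (-x of the stand) with its plain face up; pi/2: upright; pi (its stop): flat on the far side (+x) with the ring seats up. The hinge is stiff: the plate stays where it is left (about 0.25 N m friction, some 4 N at the handle). Plate 54 mm (from 6 to 60 mm off the axis) x 230 mm along the hinge x 8 mm, centred on the height of the axis. It starts flat or up to 0.3 rad raised.
- handle (a point): Middle of the cross bar of the plate's steel wire handle, a U in the plane of the plate. The bar is 10 mm thick, runs along the hinge, 72 mm between the centre lines of its two legs, and lies 107 mm from the hinge axis; between it and the plate's edge is a 42 mm wide gap for a finger. It swings with the plate on a circle of 107 mm about the hinge.
- boss_seat (a point): Centre of the rim of the large ring seat (54 mm outside, 45 mm inside, 12 mm high), on the plate's seat face: 33 mm from the hinge axis, at y = -85 mm of the stand. With the plate turned over the rim is 76 mm above the counter, at x = +33 mm of the stand.
- toe_seat (a point): Centre of the rim of the small ring seat (29 mm outside, 21 mm inside, 12 mm high), beside the large one at y = +85 mm of the stand and otherwise at the same place.
- lever: Dark cast steel offset lever, 0.6 kg or so, loose on the counter, standing on boss and toe: a heavy round boss (40 mm across, 40 mm high) at one end, a slender straight shank (14 mm wide, 16 mm high, its underside 15 mm above the lever's underside), and a round toe (16 mm across, 31 mm high) at the other end. Origin: centre of the boss's underside; x points from boss to toe, z up. Overall 198 mm long.
- balance (a point): The lever's balance point: inside the shank, 47 mm from the boss's axis towards the toe and 23 mm above the underside (mid-height of the shank); 27 mm from the boss's rim.
- toe (a point): Centre of the toe's underside, 170 mm from the boss's axis along the lever's x.
- turret_shell: Bystander: slender pointed shell lying on the counter, about 65 mm long, 25 mm thick; origin under its thick end.
- cockle_shell: Bystander: speckled ribbed cockle half, about 53 mm across, 22 mm high; origin under its centre.
- jar: Bystander: cobalt glass jar with a screw lid, 66 mm across, 85 mm high; origin under its centre.
- bell: Bystander: chrome push-button desk bell, 80 mm across, 56 mm high; origin under its centre.
- small_sieve: Bystander: small round brass sieve, 100 mm across, 32 mm high; origin under its centre.
- brush: Bystander: cleaning brush lying on the counter, 160 mm long.
There are look-alikes about, which are no part of the job. There is more than one size of the lever; the one meant has the size given above.

How it is judged:
By the outcome, as a careful person would: the job done as asked, in the order asked, and still so for the second after the job is handed in, while the arm keeps its last pose, push and grip.
It also fails if it takes over 66 s, if anything falls off the work surface, if the arm or the gripper's body presses on something with over 40 N, if the wrist force passes 120 N, or if a joint passes its speed limit or range.

ROBOT

A 6-joint arm with a two-finger parallel gripper is mounted at the origin on the work surface. World frame = base frame: x ahead of the robot, y to its left, z up, the work surface at z = 0. Lengths are in m, angles in rad, forces in N, time in s.
With the tool pointing down it reaches from about 0.25 to 0.775 m from the base axis. Payload 4 kg.
Tool frame: the origin (TCP) lies on the centre line of the jaws, within the pads' length; the fingertips stand 17 mm ahead of it and the grasp point (between the pads) lies 2 mm behind it; z points along the fingers, y is the line along which they close (so a half turn about z gives the same grasp; the last joint's range is limited). The gripper opens to 94 mm and grips with 3 to 60 N. Pads are 16 mm wide; open, the fingers measure 119 mm over their backs; the gripper's body (75 mm by 177 mm) begins 78 mm behind the grasp point.
Start: joints at [1.051, 0.087, 1.371, -0, 1.684, -0.103], TCP at [0.223, 0.503, 0.183] pointing down, gripper open.
Joint ranges: [-3.1, 3.1], [-0.76, 2.03], [0.27, 2.55], [-1.08, 4.22], [0.17, 2.65], [-2.57, 2.57]. Speed limits (rad/s): [2.79, 2.79, 3.14, 3.14, 3.14, 3.14].

INTERFACE

Orientations are given as [roll, pitch, yaw] about the fixed x, y, z axes, in that order (R = Rz(yaw) Ry(pitch) Rx(roll)).
In Python, from bench import robot gives the robot as it stands.
- The arm moves only by the tool servo_tool, never from a script. Its argument "plan" is a list of rows, each a list of 7 numbers: the shift along the tool's x, y, z normalised to -1 to 1, where 1 is 0.1 m, then the turn, a rotation vector about the tool's x, y, z normalised to -1 to 1, where 1 is pi/2 rad, then the finger opening in mm, from 0 to 94. In form: [[x, y, z, ax, ay, az, gripper], ...]. A call has 1 to 12 rows; each row is the pose to reach, as a shift and turn from the pose commanded when the call began, along the tool's axes at that moment; what a row does not reach only later rows make up. A row lasts 1/12 s, in which the tool goes at most 41.7 mm and 7.16 degrees, less where a joint would pass 70% of its speed; a pose out of reach is approached as far as the arm can. A call with a number of a shift or a turn outside -1 to 1 is refused whole. A call with a gripper value outside its range is refused whole. The fingers move at their own pace and stop on an object; the grip force is fixed at half the most. Time passes only in rows, so rows that repeat a pose let the fingers close. It gives the time, the measured TCP pose, the force, the opening and the grip force at its end, in the units of the state.
- robot.get_obs(): the state, without advancing time (a new reading comes with each control period).
- robot.snapshot(name): name is "scene" or "top" or "wrist"; returns the picture (384x512x3 uint8, red, green, blue); there is no depth.
- robot.camera_params(name): a dict with "camera_matrix" (3x3 intrinsics, pixels), "distortion" ([k1, k2, p1, p2, k3] as OpenCV has them; the pictures are not rectified), "rvec" (rotation vector, rad) and "tvec" (3), from world to camera coordinates, as OpenCV has them; the wrist camera has in their place "tool_from_camera" (4x4, takes a point from camera to tool coordinates, whose origin is the TCP and whose axes are the flange's). Camera axes: x right, y down, z forward; pixel columns grow to the right and rows downward; lengths in m; the calibration is good to about 2 mm. A picture is of the moment at which its call begins: read the wrist's pose just before it. camera_params takes no time and is no camera call.
- robot.close_job(): hands the job in; it is judged then, once.
Trained networks look in the newest picture that a camera, given by its name, has taken for a name from the list of things; names that differ only in an ending like _2 or _b are one class to them, and where a whole thing is asked for, a point or a joint stands for the part that bears it (a point fixed in the world has none). Each returns a list of dicts, best first, with "conf" (0 to 1); they miss things now and then, are a little off and sometimes report something else, mostly with a low value. They report only what shows in the picture. A call takes as long as a camera call. They do not tell look-alikes from the thing itself.
- robot.find_in(thing, camera): "extent" ([centre column, centre row, width, height] in pixels, round what is visible of it).
The state is a dict: "time": time; "joint_positions": joint angles; "qvel": joint speeds; "joint_torque": joint torques, N m; "tool_pos": TCP position; "ee_rot": TCP orientation; "wrist_force": force on the tool from outside, world axes, zero at the start; "wrist_torque": the same for the moment, N m; "width": finger opening in m; "finger_force": force on a finger pad.
Only numpy, scipy, OpenCV 4.12 (cv2) and the standard library are available. Lean on these libraries where they do the work, as an engineer would, in place of code of your own. Each camera call takes 0.05 s, during which the arm holds its last target. There are 200 camera calls.

## Working session

There is one attempt and no reset: what is moved stays moved. The work goes in short steps, Python scripts to look and compute and a tool call to move; the robot and the scene stay as the last step left them, time stands still between calls to the robot, and variables do not carry over. Pictures are saved under pics/ and viewed, at most 10 in all, crops included, and the job is handed in when it is done.

Besides the shell and the picture viewer there is one more tool, called after ">>>" in YAML: its name, and indented under it one key for each argument. servo_tool: Moves the arm, as the interface text tells. Scaled input: -1 to 1 covers 0.1 m each way for a shift and pi/2 rad each way for a turn. Its arguments: {"type":"object","properties":{"plan":{"type":"array","items":{"type":"array","items":{"type":"number"}}}},"required":["plan"]}

```bash
mkdir -p pics; cat > h.py <<'E'
import numpy as np, cv2
from bench import robot
from scipy.spatial.transform import Rotation as R
def snap(n,f):
    im=robot.snapshot(n); cv2.imwrite('pics/'+f,im[:,:,::-1]); return im
def ray(cam,uv,obs=None):
    p=robot.camera_params(cam); K=np.array(p['camera_matrix']);d=np.array(p['distortion'])
    x=cv2.undistortPoints(np.array([[uv]],float),K,d)[0,0]; v=np.array([x[0],x[1],1.])
    if cam=='wrist':
        o=obs or robot.get_obs(); T=np.array(p['tool_from_camera']); Rw=R.from_euler('xyz',o['ee_rot']).as_matrix()
        return Rw@T[:3,3]+np.array(o['tool_pos']), Rw@T[:3,:3]@v
    Rc=cv2.Rodrigues(np.array(p['rvec'],float))[0]; t=np.array(p['tvec'],float).ravel()
    return -Rc.T@t, Rc.T@v
def atz(cam,uv,z,obs=None):
    c,v=ray(cam,uv,obs); return c+v*(z-c[2])/v[2]
def tri(c1,u1,c2,u2):
    a,v=ray(c1,u1);b,w=ray(c2,u2); s=np.linalg.lstsq(np.c_[v,-w],b-a,rcond=None)[0]
    p,q=a+v*s[0],b+w*s[1]; return (p+q)/2,np.linalg.norm(p-q)
def proj(cam,P,obs=None):
    p=robot.camera_params(cam); K=np.array(p['camera_matrix']);d=np.array(p['distortion'])
    P=np.atleast_2d(np.array(P,float))
    if cam=='wrist':
        o=obs or robot.get_obs(); T=np.array(p['tool_from_camera']); Rw=R.from_euler('xyz',o['ee_rot']).as_matrix()
        P=((P-np.array(o['tool_pos']))@Rw-T[:3,3])@T[:3,:3]
        return cv2.projectPoints(P,np.zeros(3),np.zeros(3),K,d)[0][:,0]
    return cv2.projectPoints(P,np.array(p['rvec'],float),np.array(p['tvec'],float),K,d)[0][:,0]
E
python3 - <<'E'
from h import *
np.set_printoptions(precision=3,suppress=True)
print(robot.get_obs())
ims=[snap(n,n+'0.png') for n in('top','scene')]
cv2.imwrite('pics/both.png',cv2.resize(np.hstack(ims)[:,:,::-1],(800,300)))
for c in('top','scene'):
    for t in('stand','plate','handle','lever','boss_seat','jar','bell','small_sieve','brush','cockle_shell','turret_shell'):
        print(c,t,[(round(d['conf'],2),np.round(d['extent']).tolist()) for d in robot.find_in(t,c)][:4])
E
```

```text
{'time': 0.0, 'joint_positions': array([ 1.051,  0.088,  1.372, -0.   ,  1.684, -0.103]), 'qvel': array([-0.,  0., -0.,  0.,  0., -0.]), 'joint_torque': array([  0.001, -34.018, -30.243,   0.072,   0.033,  -0.   ]), 'tool_pos': array([0.222, 0.502, 0.182]), 'ee_rot': array([-3.139, -0.   ,  2.725]), 'wrist_force': array([-0.502, -0.649, -0.716]), 'wrist_torque': array([-0.008,  0.061, -0.053]), 'finger_force': 0.0, 'width': 0.09371252241291332}
top stand [(0.88, [276.0, 181.0, 88.0, 62.0])]
top plate [(0.72, [277.0, 191.0, 77.0, 44.0]), (0.53, [242.0, 231.0, 17.0, 19.0])]
top handle [(0.92, [274.0, 192.0, 77.0, 46.0]), (0.47, [382.0, 138.0, 32.0, 35.0])]
top lever [(0.89, [142.0, 284.0, 24.0, 89.0]), (0.84, [334.0, 271.0, 46.0, 72.0]), (0.57, [192.0, 209.0, 28.0, 65.0])]
top boss_seat [(0.62, [276.0, 191.0, 75.0, 43.0]), (0.45, [191.0, 211.0, 31.0, 63.0])]
top jar [(0.97, [97.0, 183.0, 34.0, 25.0])]
top bell [(0.61, [251.0, 106.0, 25.0, 22.0]), (0.32, [192.0, 209.0, 30.0, 64.0])]
top small_sieve [(0.62, [379.0, 138.0, 35.0, 34.0])]
top brush [(0.59, [404.0, 189.0, 18.0, 48.0])]
top c
[... 212 characters left out ...]
[(0.69, [228.0, 194.0, 73.0, 40.0]), (0.54, [282.0, 201.0, 17.0, 19.0])]
scene lever [(0.96, [232.0, 147.0, 75.0, 27.0]), (0.93, [396.0, 214.0, 58.0, 52.0]), (0.75, [314.0, 234.0, 64.0, 38.0]), (0.45, [179.0, 271.0, 35.0, 29.0])]
scene boss_seat [(0.92, [227.0, 193.0, 66.0, 45.0]), (0.61, [140.0, 158.0, 36.0, 29.0])]
scene jar [(0.57, [399.0, 292.0, 32.0, 41.0])]
scene bell [(0.88, [180.0, 270.0, 34.0, 29.0])]
scene small_sieve [(0.58, [110.0, 186.0, 32.0, 26.0])]
scene brush [(0.68, [441.0, 260.0, 20.0, 10.0]), (0.56, [140.0, 159.0, 37.0, 30.0])]
scene cockle_shell [(0.63, [282.0, 201.0, 11.0, 15.0])]
scene turret_shell [(0.62, [281.0, 201.0, 17.0, 14.0]), (0.42, [441.0, 260.0, 23.0, 8.0])]
```

View pics/top0.png

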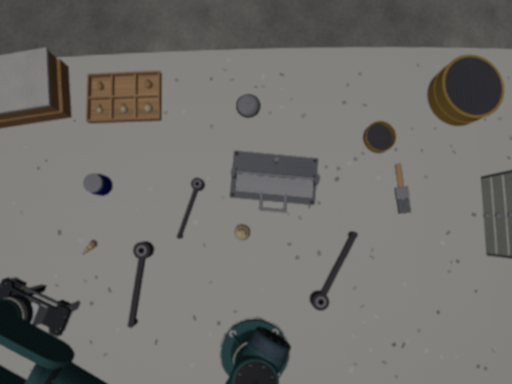

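View pics/scene0.png

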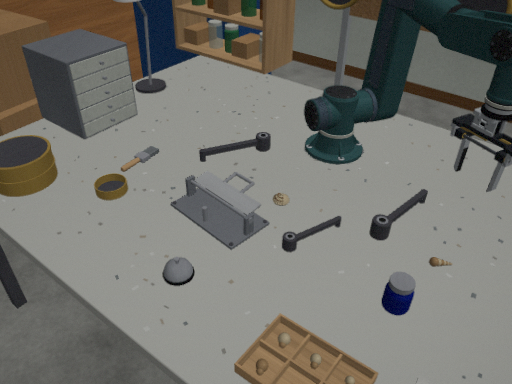

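The top picture shows the stand at (276,181), with its handle bar at (272,210). There are three lever candidates, given as boss → toe: A (143,249)→(132,324), B (197,184)→(180,236) and C (320,300)→(352,234). I'll choose by length.

```bash
python3 - <<'E'
from h import *
np.set_printoptions(precision=3,suppress=True)
im=cv2.imread('pics/top0.png'); g=im.max(2)
for n,(b,t,box) in dict(A=((143,249),(132,324),(118,236,160,332)),B=((197,184),(180,236),(172,172,210,242)),C=((320,300),(352,234),(304,226,364,314))).items():
    x0,y0,x1,y1=box; m=(g[y0:y1,x0:x1]<85).astype(np.uint8)
    k,l,s,_=cv2.connectedComponentsWithStats(m); j=1+np.argmax(s[1:,4]); ys,xs=np.where(l==j); 
    u=np.c_[xs+x0,ys+y0].astype(float)
    P=np.array([atz('top',q,0.025)[:2] for q in u])
    a=np.array(atz('top',b,.03)[:2]);e=np.array(atz('top',t,.03)[:2]);d=(e-a)/np.linalg.norm(e-a); 
    s=(P-a)@d; w=(P-a)@np.array([-d[1],d[0]])
    bw=w[s<0.03]; print(n,s[0:0],'len',np.ptp(s),'bosswidth',np.ptp(bw),'boss',a,'toe',e,'yaw',np.arctan2(d[1],d[0]),'start',a+d*s.min())
c=[(234,152),(318,158),(316,203),(231,196)]
print([atz('top',q,0.065) for q in c])
print('bar',[atz('top',q,.07) for q in((260,210),(286,211))])
print('base far corner tri', atz('top',(234,152),.01))
# scene: cross tri
b=tri('top',(273,210),'scene',(243,183)); print(b)
big=cv2.resize(im[140:250,215:335],None,fx=3.3,fy=3.3,interpolation=cv2.INTER_CUBIC)
s2=cv2.imread('pics/scene0.png'); b2=cv2.resize(s2[160:250,160:280],(396,363),interpolation=cv2.INTER_CUBIC)
cv2.imwrite('pics/c1.png',np.hstack([big[:363],b2]))
print(robot.camera_params('top')['camera_matrix'],ray('top',(256,192))[0],robot.camera_params('wrist')['tool_from_camera'])
E
```

```text
A [] len 0.26454791463977456 bosswidth 0.06121568340414077 boss [0.329 0.334] toe [0.101 0.371] yaw 2.977631230537229 start [0.354 0.329]
B [] len 0.19251403206389112 bosswidth 0.042659144084755254 boss [0.525 0.163] toe [0.366 0.218] yaw 2.8082184937697483 start [0.543 0.157]
C [] len 0.26330409904488267 bosswidth 0.061727479762839585 boss [ 0.159 -0.203] toe [ 0.356 -0.311] yaw -0.498398205656914 start [ 0.134 -0.19 ]
[array([0.615, 0.045, 0.065]), array([ 0.589, -0.209,  0.065]), array([ 0.453, -0.197,  0.065]), array([0.482, 0.057, 0.065])]
bar [array([ 0.437, -0.028,  0.07 ]), array([ 0.432, -0.105,  0.07 ])]
base far corner tri [0.626 0.047 0.01 ]
(array([ 0.437, -0.069,  0.057]), np.float64(0.0024608477463610758))
[[366.127   0.    251.501]
 [  0.    366.127 191.795]
 [  0.      0.      1.   ]] [0.395 0.    1.156] [[ 0.    -0.972 -0.237  0.069]
 [ 1.     0.    -0.     0.   ]
 [ 0.    -0.237  0.972 -0.202]
 [ 0.     0.     0.     1.   ]]
```

View pics/c1.png

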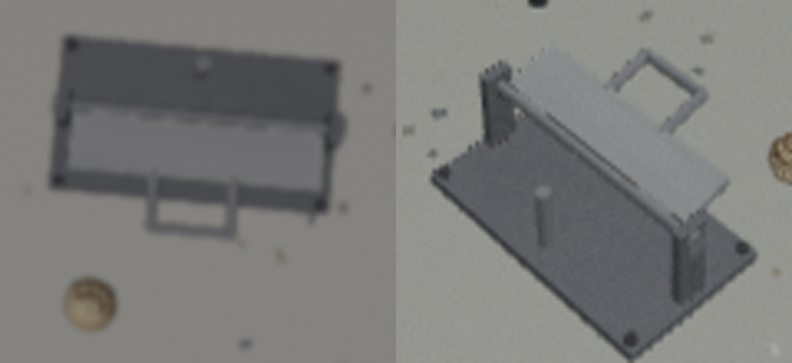

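B is the lever: it measures about 0.193 m long with a 43 mm boss. A and C are both about 0.264 m. The crop shows the plate slightly raised and the handle bar free. Next I fit the stand pose and work out the handle.

```bash
cat >> h.py <<'E'
def stand_fit(px,cam='top'):
    from scipy.optimize import least_squares
    loc=np.array([[.075,.135,.01],[.075,-.135,.01],[-.075,-.135,.01],[-.075,.135,.01]])
    f=lambda p:(proj(cam,loc@R.from_euler('z',p[2]).as_matrix().T+[p[0],p[1],0])-px).ravel()
    return least_squares(f,[.53,-.08,-.05])
def togo(pos,rpy):
    "shift & turn in tool units from the present measured pose"
    o=robot.get_obs(); r0=R.from_euler('xyz',o['ee_rot']); r1=R.from_euler('xyz',rpy)
    return np.round(r0.inv().apply(np.array(pos)-o['tool_pos'])/.1,3),np.round((r0.inv()*r1).as_rotvec()/(np.pi/2),3)
E
python3 - <<'E'
from h import *
from scipy.optimize import least_squares
np.set_printoptions(precision=3,suppress=True)
s=stand_fit(np.array([[234.1,151.5],[318,158.8],[314.1,204.5],[230.2,196.7]])); print(s.x,s.fun)
x,y,w=s.x
def bar(a,dy=0): return np.array([x,y,.06])+R.from_euler('z',w).apply([-.107*np.cos(a),dy,.107*np.sin(a)])
def f(a): return np.r_[proj('top',bar(a[0]))[0]-[273.2,209.7],proj('scene',bar(a[0]))[0]-[244.5,178.2]]
r=least_squares(f,[.15]);a=r.x[0];print('angle',a,r.fun,bar(a),tri('top',(273.2,209.7),'scene',(244.5,178.2)))
B=bar(a)
for yaw in (w+np.pi/2,w-np.pi/2,): print(yaw,togo([B[0],B[1],.18],[np.pi,0,yaw]))
o=robot.get_obs();print(o['ee_rot'],R.from_euler('xyz',o['ee_rot']).as_matrix())
E
```

```text
[ 0.54  -0.078 -0.119] [-0.27  -0.916  0.362 -0.569  0.802  0.664 -0.885  0.759]
angle 0.15347109350733282 [-0.631  0.573  0.241 -0.245] [ 0.435 -0.065  0.076] (array([ 0.436, -0.066,  0.076]), np.float64(0.0018505921648119324))
1.4519877247491684 (array([-4.241, -4.334,  0.03 ]), array([ 0.  , -0.  ,  0.81]))
-1.6896049288406247 (array([-4.241, -4.334,  0.03 ]), array([ 0.  ,  0.  , -1.19]))
[3.142 0.    2.725] [[-0.914  0.405  0.   ]
 [ 0.405  0.914  0.   ]
 [-0.     0.    -1.   ]]
```

>>> servo_tool:
  plan:
    - [-1, -1, 0, 0, 0, 0, 94]
    - [-1, -1, 0, 0, 0, 0, 94]
    - [-1, -1, 0, 0, 0, 0, 94]
    - [-1, -1, 0, 0, 0, 0, 94]

```text
time: 1.53
tool_pos: [0.2747, 0.3676, 0.1832]
ee_rot: [-3.141, 0.002, 2.722]
wrist_force: [-0.1, 0.8, 0.2]
width: 0.094
finger_force: 0.0
```

>>> servo_tool:
  plan:
    - [-1, -1, 0, 0, 0, 0, 94]
    - [-1, -1, 0, 0, 0, 0, 94]
    - [-1, -1, 0, 0, 0, 0, 94]
    - [-1, -1, 0, 0, 0, 0, 94]

```text
time: 1.87
tool_pos: [0.3256, 0.2355, 0.1833]
ee_rot: [-3.141, 0.002, 2.721]
wrist_force: [0.3, 0.7, 0.4]
width: 0.0937
finger_force: 0.0
```

>>> servo_tool:
  plan:
    - [-1, -1, 0, 0, 0, 0.08, 94]
    - [-1, -1, 0, 0, 0, 0.16, 94]
    - [-1, -1, 0, 0, 0, 0.24, 94]
    - [-1, -1, 0, 0, 0, 0.3, 94]

```text
time: 2.2
tool_pos: [0.3766, 0.1032, 0.1832]
ee_rot: [-3.141, 0.002, 2.243]
wrist_force: [0.8, 1.0, 0.3]
width: 0.0941
finger_force: 0.0
```

```bash
python3 - <<'E'
from h import *
print(robot.get_obs()['tool_pos'],togo([.435,-.065,.18],[np.pi,0,1.452]))
E
```

```text
[0.37659786 0.1032007  0.18318764] (array([-1.68 , -0.591,  0.036]), array([0.001, 0.001, 0.504]))
```

>>> servo_tool:
  plan:
    - [-0.84, -0.3, 0, 0, 0, 0.08, 94]
    - [-0.84, -0.3, 0, 0, 0, 0.16, 94]
    - [-0.84, -0.3, 0, 0, 0, 0.24, 94]
    - [-0.84, -0.3, 0, 0, 0, 0.25, 94]

```text
time: 2.53
tool_pos: [0.4058, 0.0207, 0.1829]
ee_rot: [-3.141, 0.0, 1.853]
wrist_force: [-0.3, 0.7, -0.2]
width: 0.0939
finger_force: 0.0
```

>>> servo_tool:
  plan:
    - [-0.89, 0.05, 0, 0, 0, 0.08, 94]
    - [-0.89, 0.05, 0, 0, 0, 0.16, 94]
    - [-0.89, 0.05, 0, 0, 0, 0.24, 94]
    - [-0.89, 0.05, 0, 0, 0, 0.25, 94]
    - [-0.89, 0.05, 0, 0, 0, 0.25, 94]
    - [-0.89, 0.05, 0, 0, 0, 0.25, 94]

```text
time: 3.03
tool_pos: [0.4352, -0.0592, 0.1831]
ee_rot: [-3.142, -0.001, 1.474]
wrist_force: [0.1, 0.5, 0.5]
width: 0.0942
finger_force: 0.0
```

```bash
python3 - <<'E'
from h import *
o=robot.get_obs(); print(o['tool_pos'],o['ee_rot']); im=snap('wrist','w1.png')
print(togo([.435,-.065,.18],[np.pi,0,1.452]))
x,y,w,a=.54,-.078,-.119,.1535
L=np.array([[-.107*np.cos(a),s*.036,.06+.107*np.sin(a)] for s in(-1,1)]+[[sx*.075,sy*.135,.01] for sx in(-1,1) for sy in(-1,1)])
print(proj('wrist',L@R.from_euler('z',w).as_matrix().T+[x,y,0],o).round(1))
E
```

```text
[ 0.43522831 -0.05924531  0.18309258] [-3.14159098e+00 -7.98966837e-04  1.47377752e+00]
(array([-0.058,  0.003,  0.031]), array([ 0.   , -0.   ,  0.014]))
[[259.4 228.3]
 [261.  160.4]
 [280.5 281.6]
 [289.6  67.6]
 [390.8 283.3]
 [418.9  71.7]]
```

View pics/w1.png

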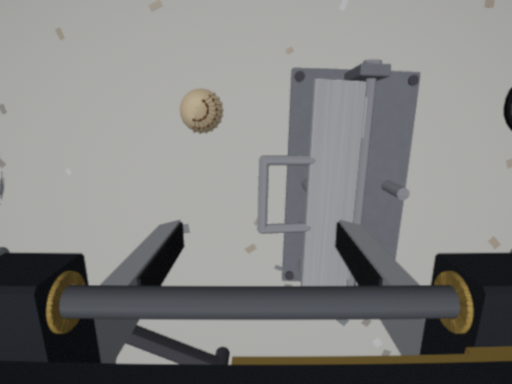

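The wrist view agrees with the model to within about 4 px. The bar centre is at (263.5,194.5) and the base corners are at (293,69), (419,72) and (285,281). I'll refine the pose.

```bash
python3 - <<'E'
from h import *
from scipy.optimize import least_squares
np.set_printoptions(precision=4,suppress=True)
o=robot.get_obs()
def W(p,L): return np.atleast_2d(L)@R.from_euler('z',p[2]).as_matrix().T+[p[0],p[1],0]
loc=np.array([[.075,.135,.01],[.075,-.135,.01],[-.075,-.135,.01],[-.075,.135,.01]])
T=np.array([[234.1,151.5],[318,158.8],[314.1,204.5],[230.2,196.7]])
def bar(p,s): return W(p,[-.107*np.cos(p[3]),s,.06+.107*np.sin(p[3])])
f=lambda p:np.r_[(proj('top',W(p,loc))-T).ravel(),.6*(proj('wrist',W(p,loc[[3,0,2]]),o)-[[293,69.5],[419,72],[285,281]]).ravel(),
 .6*(proj('wrist',bar(p,-.036),o)-[263,229]).ravel(),.6*(proj('wrist',bar(p,.036),o)-[264,160]).ravel(),(proj('top',bar(p,0))-[273.2,209.7]).ravel(),(proj('scene',bar(p,0))-[244.5,178.2]).ravel()]
r=least_squares(f,[.54,-.078,-.119,.15]); print(r.x,r.fun); p=r.x
np.save('stand.npy',p)
B=bar(p,0)[0]; print(B, togo([B[0],B[1],B[2]-.002],[np.pi,0,p[2]+np.pi/2]))
E
```

```text
[ 0.5425 -0.0784 -0.115   0.1572] [-0.1661 -1.5469  0.4716 -1.5156  1.0964 -0.2915 -0.6002  0.1281 -1.0723
 -0.9561  0.9166 -0.3168 -1.3143  0.4879 -0.5966 -0.0792 -0.3351  0.5687
 -0.2712 -0.2964 -0.5831 -0.1049]
[ 0.4376 -0.0662  0.0767] (array([-0.068,  0.029,  1.084]), array([ 0.   , -0.   ,  0.011]))
```

>>> servo_tool:
  plan:
    - [-0.07, 0.03, 0, 0, 0, 0.01, 40]
    - [-0.07, 0.03, 0, 0, 0, 0.01, 40]
    - [-0.07, 0.03, 0.15, 0, 0, 0.01, 40]
    - [-0.07, 0.03, 0.3, 0, 0, 0.01, 40]
    - [-0.07, 0.03, 0.45, 0, 0, 0.01, 40]
    - [-0.07, 0.03, 0.6, 0, 0, 0.01, 40]
    - [-0.07, 0.03, 0.6, 0, 0, 0.01, 40]

```text
time: 3.67
tool_pos: [0.4356, -0.0671, 0.1198]
ee_rot: [-3.136, -0.001, 1.454]
wrist_force: [0.0, -0.4, -0.6]
width: 0.0507
finger_force: 0.0
```

>>> servo_tool:
  plan:
    - [0, 0, 0.12, 0, 0, 0, 40]
    - [0, 0, 0.24, 0, 0, 0, 40]
    - [0, 0, 0.36, 0, 0, 0, 40]
    - [0, 0, 0.48, 0, 0, 0, 40]
    - [0, 0, 0.48, 0, 0, 0, 40]
    - [0, 0, 0.48, 0, 0, 0, 8]
    - [0, 0, 0.48, 0, 0, 0, 4]
    - [0, 0, 0.48, 0, 0, 0, 4]
    - [0, 0, 0.48, 0, 0, 0, 4]
    - [0, 0, 0.48, 0, 0, 0, 4]
    - [0, 0, 0.48, 0, 0, 0, 4]

```text
time: 4.58
tool_pos: [0.4381, -0.0681, 0.0755]
ee_rot: [3.141, 0.0, 1.452]
wrist_force: [-0.4, -0.1, -0.2]
width: 0.0053
finger_force: 0.0
```

```bash
python3 - <<'E'
from h import *
o=robot.get_obs(); im=snap('wrist','w2.png'); s=snap('scene','s2.png')
print(o['tool_pos'],o['width'],o['finger_force'])
cv2.imwrite('pics/c2.png',np.hstack([im[:,:,::-1][60:360,100:420],cv2.resize(s[130:230,170:290],(360,300))[:,:,::-1]]))
E
```

```text
[ 0.43808705 -0.06814659  0.07545549] 0.005256501959746945 0.0
```

View pics/c2.png

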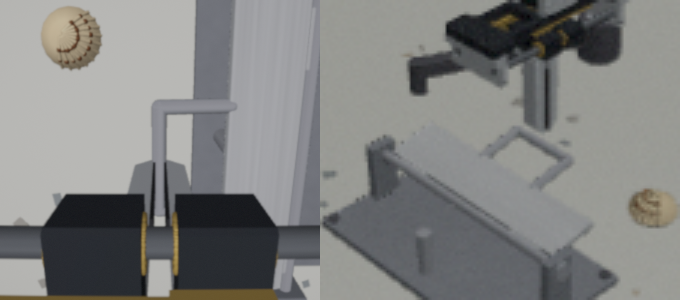

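The fingers closed to 5 mm, so they missed the bar. In the picture the bar corner is at wrist pixel (258,165), apparently at or below the tips. I'll compare that with the model for several plate angles.

```bash
python3 - <<'E'
from h import *
np.set_printoptions(precision=2,suppress=True)
p=np.load('stand.npy'); o=robot.get_obs()
print(robot.camera_params('wrist')['camera_matrix'][0])
def W(L): return np.atleast_2d(L)@R.from_euler('z',p[2]).as_matrix().T+[p[0],p[1],0]
for a in(-.1,0,.1,.157,.25):
    P=W([[-.107*np.cos(a),.036,.06+.107*np.sin(a)],[-.060*np.cos(a),.036,.06+.06*np.sin(a)]]); Q=W([[-.107*np.cos(a),s,.06+.107*np.sin(a)] for s in(.036,-.036)])
    print(a,Q[0],proj('wrist',P,o).ravel(),'scene',proj('scene',Q).ravel(),'top',proj('top',Q).ravel())
Rw=R.from_euler('xyz',o['ee_rot'])
print('tips',proj('wrist',Rw.apply([[s*.008,t,.017] for s in(-1,1) for t in (-.003,.003)])+o['tool_pos'],o))
E
```

```text
[308.37   0.   259.23]
-0.1 [ 0.44 -0.03  0.05] [258.17 163.1  322.31 163.8 ] scene [252.69 190.5  235.86 180.53] top [260.5  209.01 284.21 211.05]
0 [ 0.44 -0.03  0.06] [257.38 165.11 323.58 164.95] scene [252.84 187.52 235.93 177.6 ] top [260.58 209.04 284.52 211.1 ]
0.1 [ 0.44 -0.03  0.07] [258.1  167.33 325.78 166.15] scene [252.74 184.67 235.75 174.78] top [260.69 208.71 284.87 210.79]
0.157 [ 0.44 -0.03  0.08] [259.27 168.68 327.47 166.87] scene [252.57 183.11 235.53 173.24] top [260.77 208.36 285.08 210.45]
0.25 [ 0.44 -0.03  0.09] [262.5  171.03 330.95 168.07] scene [252.11 180.69 234.99 170.83] top [260.92 207.53 285.44 209.64]
tips [[256.17 225.59]
 [264.18 225.59]
 [256.13 205.  ]
 [264.27 205.  ]]
```

```bash
python3 - <<'E'
import cv2,numpy as np
a=cv2.imread('pics/w2.png')[150:290,210:310]; b=cv2.imread('pics/s2.png')[135:195,215:275]
cv2.imwrite('pics/c3.png',np.hstack([cv2.resize(a,(400,560),interpolation=cv2.INTER_CUBIC),cv2.copyMakeBorder(cv2.resize(b,(400,400),interpolation=cv2.INTER_CUBIC),0,160,0,0,cv2.BORDER_CONSTANT)]))
E
```

```text
(no output)
```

View pics/c3.png

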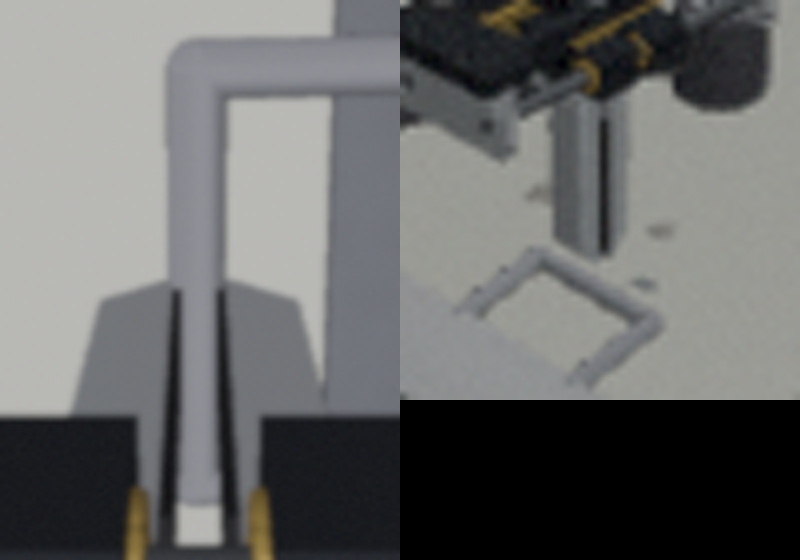

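```bash
python3 - <<'E'
from h import *
np.set_printoptions(precision=3,suppress=True)
p=np.load('stand.npy'); o=robot.get_obs()
Rw=R.from_euler('xyz',o['ee_rot'])
for z in(-.02,-.01,0,.017): print('tip z',z,'scene',proj('scene',Rw.apply([0,0,z])+o['tool_pos'])[0],'wrist edges',proj('wrist',Rw.apply([[s*.008,0,z] for s in(1,-1)])+o['tool_pos'],o)[:,1])
def W(L): return np.atleast_2d(L)@R.from_euler('z',p[2]).as_matrix().T+[p[0],p[1],0]
for a in(-.1,0,.157):
    Q=W([[-.107*np.cos(a),s,.06+.107*np.sin(a)] for s in(.036,-.036,-.041)]); print(a,proj('wrist',Q,o).ravel())
print(np.linalg.norm(o['joint_torque']),o['wrist_force'],o['joint_positions'],robot.camera_params('wrist')['tool_from_camera'],robot.camera_params('wrist')['distortion'])
E
```

```text
tip z -0.02 scene [243.312 172.804] wrist edges [220.85  244.895]
tip z -0.01 scene [243.332 175.588] wrist edges [216.009 239.011]
tip z 0 scene [243.351 178.347] wrist edges [211.614 233.658]
tip z 0.017 scene [243.384 182.979] wrist edges [205.003 225.587]
-0.1 [258.165 163.097 258.514 252.996 258.536 258.763]
0 [257.379 165.114 257.8   258.813 257.828 264.8  ]
0.157 [259.266 168.68  259.57  269.01  259.59  275.374]
38.0010575310965 [0.136 0.18  0.531] [-0.282 -0.106  1.778  0.     1.469 -0.164] [[ 0.    -0.972 -0.236  0.068]
 [ 1.     0.     0.001 -0.001]
 [-0.001 -0.236  0.972 -0.202]
 [ 0.     0.     0.     1.   ]] [-0.031  0.     0.     0.     0.   ]
```

Both cameras agree on the bar: angle ≈ 0.157 and z ≈ 0.077. Both also put the real fingertips about 20 mm behind the reported TCP, not 17 mm ahead of it. That is a 37 mm difference along the tool z, so the fingers stopped above the bar. I'll reopen, go down 37 mm and close again, watching the forces.

>>> servo_tool:
  plan:
    - [0, 0, -0.05, 0, 0, 0, 40]
    - [0, 0, -0.05, 0, 0, 0, 40]
    - [0, 0, -0.05, 0, 0, 0, 40]
    - [0, 0, -0.05, 0, 0, 0, 40]
    - [0, 0, -0.05, 0, 0, 0, 40]
    - [0, 0, -0.05, 0, 0, 0, 40]
    - [0, 0, 0.05, 0, 0, 0, 40]
    - [0, 0, 0.13, 0, 0, 0, 40]
    - [0, 0, 0.21, 0, 0, 0, 40]
    - [0, 0, 0.29, 0, 0, 0, 40]
    - [0, 0, 0.36, 0, 0, 0, 40]
    - [0, 0, 0.36, 0, 0, 0, 40]

```text
time: 5.68
tool_pos: [0.4361, -0.0676, 0.0366]
ee_rot: [-3.137, -0.001, 1.452]
wrist_force: [0.2, -0.3, 0.0]
width: 0.0403
finger_force: 0.0
```

>>> servo_tool:
  plan:
    - [0, 0, 0, 0, 0, 0, 4]
    - [0, 0, 0, 0, 0, 0, 4]
    - [0, 0, 0, 0, 0, 0, 4]
    - [0, 0, 0, 0, 0, 0, 4]
    - [0, 0, 0, 0, 0, 0, 4]
    - [0, 0, 0, 0, 0, 0, 4]
    - [0, 0, 0, 0, 0, 0, 4]

```text
time: 6.27
tool_pos: [0.4377, -0.0681, 0.0393]
ee_rot: [-3.142, 0.0, 1.452]
wrist_force: [-2.0, -0.1, 1.8]
width: 0.0091
finger_force: 30.0
```

Gripped now: opening 9 mm, 30 N. I swing it along the 107 mm arc, with tool +y as the stand's +x and tool +z pointing down.

>>> servo_tool:
  plan:
    - [0, 0.022, -0.105, 0, 0, 0, 4]
    - [0, 0.054, -0.207, 0, 0, 0, 4]
    - [0, 0.097, -0.305, 0, 0, 0, 4]
    - [0, 0.149, -0.399, 0, 0, 0, 4]
    - [0, 0.21, -0.486, 0, 0, 0, 4]
    - [0, 0.279, -0.568, 0, 0, 0, 4]
    - [0, 0.356, -0.642, 0, 0, 0, 4]

```text
time: 6.85
tool_pos: [0.472, -0.0723, 0.1036]
ee_rot: [-3.137, 0.0, 1.452]
wrist_force: [-0.7, -1.4, -6.4]
width: 0.0092
finger_force: 30.0
```

```bash
python3 - <<'E'
from h import *
o=robot.get_obs(); print(o['wrist_force'],o['wrist_torque'],o['width'],o['finger_force'],o['tool_pos'],o['ee_rot'])
a0=.857
for A in (.857,1.557,2.257):
    print([(round(1.07*(np.cos(A)-np.cos(a)),3),round(-1.07*(np.sin(a)-np.sin(A)),3)) for a in np.arange(A+.1,min(A+.75,3.2),.1)])
E
```

```text
[-0.71832525 -1.35957214 -6.4239358 ] [-0.29851041  0.4662794  -0.03269196] 0.009171715637101863 30.000902116298676 [ 0.47200164 -0.07230751  0.10356545] [-3.13741343e+00  2.91079364e-04  1.45233441e+00]
[(np.float64(0.084), np.float64(-0.066)), (np.float64(0.175), np.float64(-0.123)), (np.float64(0.27), np.float64(-0.171)), (np.float64(0.37), np.float64(-0.209)), (np.float64(0.474), np.float64(-0.237)), (np.float64(0.579), np.float64(-0.254)), (np.float64(0.686), np.float64(-0.261))]
[(np.float64(0.107), np.float64(0.004)), (np.float64(0.213), np.float64(0.018)), (np.float64(0.317), np.float64(0.043)), (np.float64(0.418), np.float64(0.079)), (np.float64(0.515), np.float64(0.124)), (np.float64(0.607), np.float64(0.179)), (np.float64(0.693), np.float64(0.242))]
[(np.float64(0.079), np.float64(0.072)), (np.float64(0.151), np.float64(0.151)), (np.float64(0.214), np.float64(0.237)), (np.float64(0.269), np.float64(0.329)), (np.float64(0.314), np.float64(0.426)), (np.float64(0.349), np.float64(0.527)), (np.float64(0.374), np.float64(0.631))]
```

Low forces, so I continue.

>>> servo_tool:
  plan:
    - [0, 0.084, -0.066, 0, 0, 0, 4]
    - [0, 0.175, -0.123, 0, 0, 0, 4]
    - [0, 0.27, -0.171, 0, 0, 0, 4]
    - [0, 0.37, -0.209, 0, 0, 0, 4]
    - [0, 0.474, -0.237, 0, 0, 0, 4]
    - [0, 0.579, -0.254, 0, 0, 0, 4]
    - [0, 0.686, -0.261, 0, 0, 0, 4]

```text
time: 7.43
tool_pos: [0.5407, -0.0809, 0.1327]
ee_rot: [-3.14, 0.001, 1.452]
wrist_force: [-5.4, -1.1, 4.2]
width: 0.0089
finger_force: 30.0
```

>>> servo_tool:
  plan:
    - [0, 0.107, 0.004, 0, 0, 0, 4]
    - [0, 0.213, 0.018, 0, 0, 0, 4]
    - [0, 0.317, 0.043, 0, 0, 0, 4]
    - [0, 0.418, 0.079, 0, 0, 0, 4]
    - [0, 0.515, 0.124, 0, 0, 0, 4]
    - [0, 0.607, 0.179, 0, 0, 0, 4]
    - [0, 0.693, 0.242, 0, 0, 0, 4]

```text
time: 8.02
tool_pos: [0.611, -0.0895, 0.1046]
ee_rot: [3.141, 0.001, 1.452]
wrist_force: [-3.5, -4.5, 1.8]
width: 0.0091
finger_force: 30.0
```

>>> servo_tool:
  plan:
    - [0, 0.079, 0.072, 0, 0, 0, 4]
    - [0, 0.151, 0.151, 0, 0, 0, 4]
    - [0, 0.214, 0.237, 0, 0, 0, 4]
    - [0, 0.269, 0.329, 0, 0, 0, 4]
    - [0, 0.314, 0.426, 0, 0, 0, 4]
    - [0, 0.349, 0.527, 0, 0, 0, 4]
    - [0, 0.374, 0.631, 0, 0, 0, 4]
    - [0, 0.38, 0.69, 0, 0, 0, 4]
    - [0, 0.38, 0.69, 0, 0, 0, 4]

```text
time: 8.77
tool_pos: [0.6477, -0.0936, 0.0331]
ee_rot: [-3.14, 0.0, 1.452]
wrist_force: [-0.9, -3.4, -2.6]
width: 0.0088
finger_force: 30.0
```

>>> servo_tool:
  plan:
    - [0, 0.01, 0.05, 0, 0, 0, 4]
    - [0, 0.01, 0.1, 0, 0, 0, 4]
    - [0, 0.01, 0.13, 0, 0, 0, 4]
    - [0, 0.01, 0.13, 0, 0, 0, 4]

```text
time: 9.1
tool_pos: [0.6484, -0.0937, 0.0222]
ee_rot: [-3.14, 0.001, 1.452]
wrist_force: [-1.3, -4.7, -0.2]
width: 0.0089
finger_force: 30.0
```

>>> servo_tool:
  plan:
    - [0, 0, 0.03, 0, 0, 0, 4]
    - [0, 0, 0.05, 0, 0, 0, 4]
    - [0, 0, 0.05, 0, 0, 0, 4]

```text
time: 9.35
tool_pos: [0.6484, -0.0937, 0.021]
ee_rot: [-3.142, 0.001, 1.452]
wrist_force: [-7.5, -4.3, 12.4]
width: 0.0087
finger_force: 30.0
```

>>> servo_tool:
  plan:
    - [0, 0, 0.03, 0, 0, 0, 4]
    - [0, 0, 0.03, 0, 0, 0, 4]
    - [0, 0, 0.03, 0, 0, 0, 4]

```text
time: 9.6
tool_pos: [0.6486, -0.0937, 0.0209]
ee_rot: [3.14, 0.001, 1.452]
wrist_force: [-12.4, -2.9, 20.4]
width: 0.0086
finger_force: 30.0
```

At the stop: 20 N reaction and z no longer changes. I release and lift.

>>> servo_tool:
  plan:
    - [0, 0, -0.05, 0, 0, 0, 40]
    - [0, 0, -0.05, 0, 0, 0, 40]
    - [0, 0, -0.05, 0, 0, 0, 40]
    - [0, 0, -0.05, 0, 0, 0, 40]
    - [0, 0, -0.05, 0, 0, 0, 40]
    - [0, 0, -0.15, 0, 0, 0, 36]
    - [0, 0, -0.35, 0, 0, 0, 36]
    - [0, 0, -0.65, 0, 0, 0, 36]
    - [0, 0, -1, 0, 0, 0, 36]
    - [0, 0, -1, 0, 0, 0, 36]

```text
time: 10.43
tool_pos: [0.6533, -0.0939, 0.1247]
ee_rot: [3.126, 0.001, 1.453]
wrist_force: [1.7, -0.5, 1.0]
width: 0.0362
finger_force: 0.0
```

```bash
python3 - <<'E'
from h import *
o=robot.get_obs(); print(o['tool_pos'],o['joint_positions'])
p=np.load('stand.npy')
# lever B: top estimate: boss (.525,.163), toe (.366,.218)
b=np.array([.525,.163]);t=np.array([.366,.218]);d=(t-b)/np.linalg.norm(t-b);bal=b+.047*d
yaw=np.arctan2(d[1],d[0]); print('bal',bal,'yaw',yaw)
for y in(yaw,yaw-np.pi): print(y,togo([bal[0],bal[1],.15],[np.pi,0,y]))
E
```

```text
[ 0.65333578 -0.09386951  0.12465261] [-2.28887919e-01  3.36409036e-01  1.19052334e+00  5.81858322e-04
  1.59953063e+00 -1.10758342e-01]
bal [0.48058233 0.1783646 ] yaw 2.808564381854756
2.808564381854756 (array([ 2.5  , -2.032, -0.287]), array([ 0.008,  0.007, -0.863]))
-0.33302827173503724 (array([ 2.5  , -2.032, -0.287]), array([ 0.008, -0.008,  1.137]))
```

>>> servo_tool:
  plan:
    - [0.83, -0.68, -0.1, 0, 0, 0, 94]
    - [0.83, -0.68, -0.1, 0, 0, 0, 94]
    - [0.83, -0.68, -0.1, 0, 0, 0, 94]

```text
time: 10.68
tool_pos: [0.5898, -0.0001, 0.1258]
ee_rot: [3.141, -0.002, 1.453]
wrist_force: [0.6, 0.4, 0.4]
width: 0.053
finger_force: 0.0
```

>>> servo_tool:
  plan:
    - [0.83, -0.68, 0, 0, 0, 0, 94]
    - [0.83, -0.68, 0, 0, 0, 0, 94]
    - [0.83, -0.68, 0, 0, 0, 0, 94]

```text
time: 10.93
tool_pos: [0.5314, 0.0909, 0.1256]
ee_rot: [3.142, -0.002, 1.455]
wrist_force: [0.4, -0.2, -0.4]
width: 0.0726
finger_force: 0.0
```

>>> servo_tool:
  plan:
    - [0.83, -0.68, 0, 0, 0, -0.08, 94]
    - [0.83, -0.68, 0, 0, 0, -0.16, 94]
    - [0.83, -0.68, 0, 0, 0, -0.24, 94]
    - [0.83, -0.68, 0, 0, 0, -0.32, 94]
    - [0.83, -0.68, 0, 0, 0, -0.4, 94]
    - [0.83, -0.68, 0, 0, 0, -0.48, 94]
    - [0.83, -0.68, 0, 0, 0, -0.56, 94]
    - [0.83, -0.68, 0, 0, 0, -0.64, 94]
    - [0.83, -0.68, 0, 0, 0, -0.72, 94]
    - [0.83, -0.68, 0, 0, 0, -0.8, 94]
    - [0.83, -0.68, 0, 0, 0, -0.86, 94]
    - [0.83, -0.68, 0, 0, 0, -0.86, 94]

```text
time: 11.93
tool_pos: [0.4758, 0.1784, 0.1254]
ee_rot: [3.141, 0.0, 2.805]
wrist_force: [0.4, -0.4, -0.3]
width: 0.094
finger_force: 0.0
```

```bash
python3 - <<'E'
from h import *
o=robot.get_obs(); print(o['tool_pos'],o['ee_rot'],o['joint_positions']); im=snap('wrist','w4.png')
t=snap('top','t4.png'); s=snap('scene','s4.png')
cv2.imwrite('pics/c4.png',np.hstack([im[:,:,::-1],cv2.resize(t[140:240,170:330],(288,192))[:,:,::-1].repeat(1,0) if 0 else np.vstack([cv2.resize(t[135:235,210:340],(286,192)),cv2.resize(s[150:250,155:290],(286,192))])[:,:,::-1]]))
b=np.array([.525,.163]);tt=np.array([.366,.218]);print(proj('wrist',[[*b,.04],[*tt,.031]],o), robot.find_in('lever','wrist'))
E
```

```text
[0.47580027 0.1784042  0.12537501] [3.14084715e+00 4.81104439e-04 2.80503811e+00] [ 2.46851666e-01  1.19122450e-02  1.56360479e+00  3.57168895e-04
  1.56526342e+00 -9.87392128e-01]
[[260.70552906 244.60217199]
 [260.24897974  66.44811043]] [{'extent': [259.9, 160.6, 37.2, 205.6], 'conf': 0.86}, {'extent': [364.1, 9.1, 53.1, 18.2], 'conf': 0.66}]
```

View pics/c4.png

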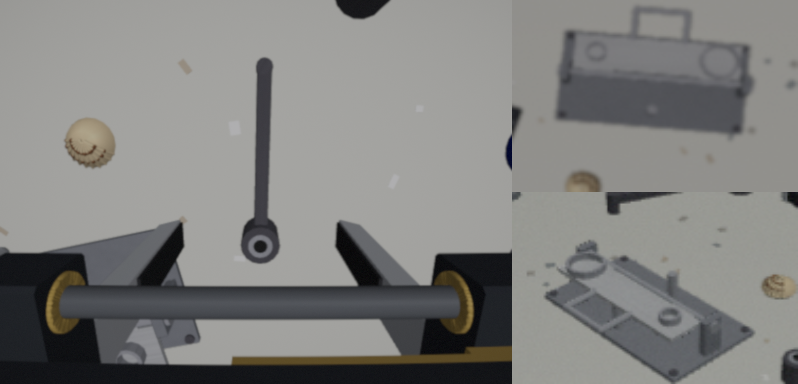

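The wrist view shows the lever's boss top at (260,240) and its toe top at (264.5,66). The insets show the plate turned over, with both rings up. Next I compute the grasp.

```bash
python3 - <<'E'
from h import *
np.set_printoptions(precision=4,suppress=True)
o=robot.get_obs()
im=cv2.imread('pics/w4.png'); m=(im.max(2)<75).astype(np.uint8); m[268:]=0;m[:,:235]=0;m[:,290:]=0;m[:50]=0
for y in range(72,215,20): xs=np.where(m[y])[0]; print(y,xs.min(),xs.max(),end='; ')
b=atz('wrist',(260.3,240),.04,o);t=atz('wrist',(264.5,66.5),.031,o); d=t-b; d[2]=0
print('len',np.linalg.norm(d)); yaw=np.arctan2(d[1],d[0]); d/=np.linalg.norm(d)
print(b,t,yaw); bal=b+.047*d
print(bal,togo([bal[0],bal[1],.025-.037],[np.pi,0,yaw]))
E
```

```text
72 257 270; 92 258 269; 112 257 269; 132 257 268; 152 256 267; 172 256 267; 192 256 266; 212 255 265; len 0.16324843868988864
[0.52  0.164 0.04 ] [0.3673 0.2219 0.031 ] 2.7791601157886925
[0.476  0.1807 0.04  ] (array([0.005, 0.023, 1.372]), array([0.   , 0.   , 0.014]))
```

The boss top's centre is its hole at (260,246), which gives a length of about 169 mm, as it should be. That moves the balance point about 5 mm towards -x.

>>> servo_tool:
  plan:
    - [-0.05, 0.023, 0, 0, 0, 0.015, 60]
    - [-0.05, 0.023, 0.2, 0, 0, 0.015, 60]
    - [-0.05, 0.023, 0.4, 0, 0, 0.015, 60]
    - [-0.05, 0.023, 0.6, 0, 0, 0.015, 60]
    - [-0.05, 0.023, 0.75, 0, 0, 0.015, 60]
    - [-0.05, 0.023, 0.85, 0, 0, 0.015, 60]
    - [-0.05, 0.023, 0.85, 0, 0, 0.015, 60]

```text
time: 12.72
tool_pos: [0.4795, 0.1782, 0.0374]
ee_rot: [-3.139, -0.004, 2.779]
wrist_force: [-0.8, -0.0, 0.1]
width: 0.0605
finger_force: 0.0
```

```bash
python3 - <<'E'
from h import *
np.set_printoptions(precision=4,suppress=True)
o=robot.get_obs(); im=snap('wrist','w5.png'); print(o['tool_pos'],o['wrist_force'])
cv2.imwrite('pics/c5.png',im[:,:,::-1][:,130:390])
for yaw,b in((2.775,np.array([.5253,.162])),):
  d=np.array([np.cos(yaw),np.sin(yaw)]); print(proj('wrist',[[*b,.04],[*(b+.17*d),.031],[*(b+.047*d),.031]],o))
E
```

```text
[0.4795 0.1782 0.0374] [-0.7849 -0.0109  0.1367]
[[260.4848 288.5851]
 [261.7581  34.7733]
 [260.7888 222.5999]]
```

View pics/c5.png

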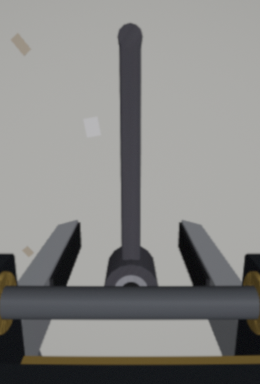

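Aligned: toe at (260,36), boss hole near (261,290). I go down and close.

>>> servo_tool:
  plan:
    - [0, 0, 0.15, 0, 0, 0, 50]
    - [0, 0, 0.3, 0, 0, 0, 50]
    - [0, 0, 0.4, 0, 0, 0, 50]
    - [0, 0, 0.46, 0, 0, 0, 50]
    - [0, 0, 0.48, 0, 0, 0, 50]
    - [0, 0, 0.48, 0, 0, 0, 50]

```text
time: 13.27
tool_pos: [0.4813, 0.1788, -0.0078]
ee_rot: [3.141, 0.0, 2.78]
wrist_force: [-0.9, 0.3, 0.0]
width: 0.0502
finger_force: 0.0
```

>>> servo_tool:
  plan:
    - [0, 0, 0, 0, 0, 0, 6]
    - [0, 0, 0, 0, 0, 0, 6]
    - [0, 0, 0, 0, 0, 0, 6]
    - [0, 0, 0, 0, 0, 0, 6]
    - [0, 0, 0, 0, 0, 0, 6]
    - [0, 0, 0, 0, 0, 0, 6]
    - [0, 0, 0, 0, 0, 0, 6]
    - [0, 0, 0, 0, 0, 0, 6]

```text
time: 13.93
tool_pos: [0.4812, 0.1785, -0.0077]
ee_rot: [-3.141, 0.0, 2.78]
wrist_force: [-0.6, -1.0, 2.4]
width: 0.014
finger_force: 30.0
```

>>> servo_tool:
  plan:
    - [0, 0, -0.03, 0, 0, 0, 6]
    - [0, 0, -0.08, 0, 0, 0, 6]
    - [0, 0, -0.15, 0, 0, 0, 6]
    - [0, 0, -0.2, 0, 0, 0, 6]
    - [0, 0, -0.2, 0, 0, 0, 6]
    - [0, 0, -0.2, 0, 0, 0, 6]

```text
time: 14.43
tool_pos: [0.4814, 0.1788, 0.0125]
ee_rot: [3.141, 0.001, 2.78]
wrist_force: [0.1, 0.4, -6.5]
width: 0.0137
finger_force: 30.0
```

```bash
python3 - <<'E'
from h import *
np.set_printoptions(precision=4,suppress=True)
o=robot.get_obs(); im=snap('wrist','w6.png'); print(o['tool_pos'],o['wrist_force'],o['wrist_torque'],o['width'],o['finger_force'])
s=snap('scene','s6.png')
cv2.imwrite('pics/c6.png',np.hstack([im[:,:,::-1][:,180:340],cv2.resize(s[150:270,240:400],(512,384),interpolation=cv2.INTER_CUBIC)[:,:,::-1]]))
E
```

```text
[0.4814 0.1788 0.0125] [ 0.0731  0.4362 -6.4902] [-0.003   0.0112 -0.0048] 0.01365760941540681 29.997470676898956
```

View pics/c6.png

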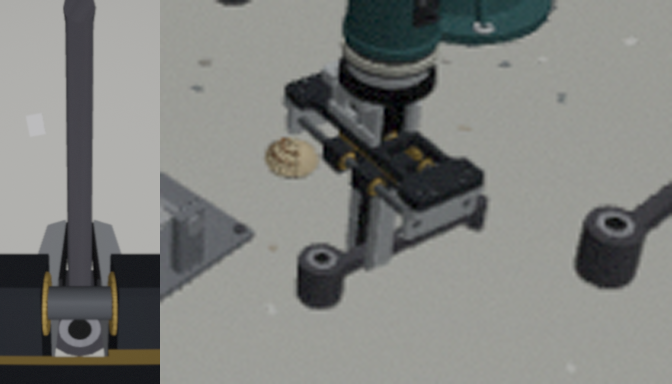

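Lifted: 6.5 N, moment about 0.01 N m, so it is well balanced, and it looks level. Boss hole in the wrist picture is at (260,328), toe at (259,8). I check the stand pose against the rings and work out the carry.

```bash
python3 - <<'E'
from h import *
np.set_printoptions(precision=4,suppress=True)
p=np.load('stand.npy'); o=robot.get_obs(); Rw=R.from_euler('xyz',o['ee_rot'])
def W(L): return np.atleast_2d(L)@R.from_euler('z',p[2]).as_matrix().T+[p[0],p[1],0]
seats=W([[.033,-.085,.076],[.033,.085,.076]]); print(seats,proj('top',seats),proj('scene',seats))
g=cv2.cvtColor(cv2.imread('pics/t4.png'),cv2.COLOR_BGR2GRAY); 
cv2.imwrite('pics/t4c.png',np.hstack([cv2.resize(g[148:188,230:330],(800,320),interpolation=cv2.INTER_CUBIC)]))
zu=.020
b=atz('wrist',(260,328),zu+.04,o);t=atz('wrist',(259,8),zu+.031,o);print(b,t,np.linalg.norm((b-t)[:2]),np.arctan2(*(t-b)[1::-1]))
for q in(b,t): print('tool',Rw.inv().apply(q-o['tool_pos']))
# nominal
print(togo([*(seats[0]+.047*(seats[1]-seats[0])/.17)[:2],.112],[np.pi,0,p[2]+np.pi/2]))
E
```

```text
[[ 0.5656 -0.1666  0.076 ]
 [ 0.5851  0.0023  0.076 ]] [[304.9745 165.5981]
 [248.3098 160.6872]] [[189.3737 185.9016]
 [229.4624 212.3129]]
[0.5253 0.1625 0.06  ] [0.367  0.2218 0.051 ] 0.16912458178653025 2.7833270520955953
tool [-0.0473  0.0006 -0.0482]
tool [ 0.1218  0.     -0.0391]
(array([-1.899, -2.473, -1.002]), array([-0.   , -0.   ,  0.843]))
```

View pics/t4c.png

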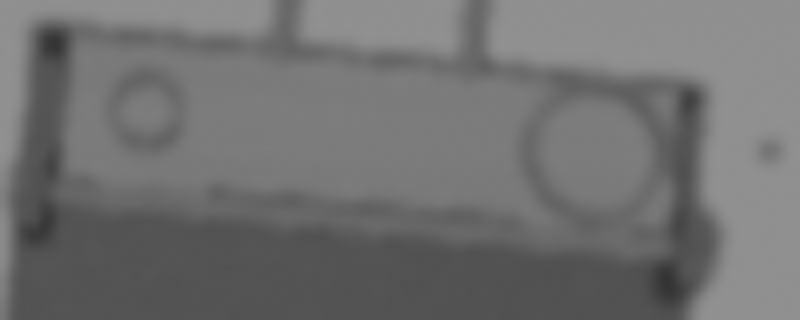

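The rings in the top view are within about 1 px (3 mm) of the model. I lift and carry to an offset waypoint where the wrist camera can see both rings.

>>> servo_tool:
  plan:
    - [0, 0, -0.15, 0, 0, 0, 6]
    - [0, 0, -0.35, 0, 0, 0, 6]
    - [0, 0, -0.6, 0, 0, 0, 6]
    - [0, 0, -0.8, 0, 0, 0, 6]
    - [-0.05, -0.1, -0.9, 0, 0, 0, 6]
    - [-0.14, -0.3, -1, 0, 0, 0, 6]
    - [-0.26, -0.55, -1, 0, 0, 0, 6]
    - [-0.38, -0.8, -1, 0, 0, 0, 6]
    - [-0.46, -0.97, -1, 0, 0, 0, 6]

```text
time: 15.28
tool_pos: [0.4893, 0.0686, 0.1113]
ee_rot: [-3.139, -0.0, 2.779]
wrist_force: [0.1, 0.2, -7.3]
width: 0.0137
finger_force: 30.0
```

>>> servo_tool:
  plan:
    - [-0.12, -0.25, -0.15, 0, 0, 0, 6]
    - [-0.24, -0.5, -0.3, 0, 0, 0, 6]
    - [-0.35, -0.75, -0.45, 0, 0, 0, 6]
    - [-0.46, -0.97, -0.58, 0, 0, 0, 6]

```text
time: 15.62
tool_pos: [0.4976, -0.0378, 0.1699]
ee_rot: [-3.14, -0.001, 2.779]
wrist_force: [0.6, 0.4, -6.6]
width: 0.014
finger_force: 30.0
```

>>> servo_tool:
  plan:
    - [-0.12, -0.25, 0, 0, 0, 0.06, 6]
    - [-0.24, -0.5, 0, 0, 0, 0.13, 6]
    - [-0.35, -0.75, 0, 0, 0, 0.2, 6]
    - [-0.46, -0.97, 0, 0, 0, 0.27, 6]
    - [-0.46, -0.97, 0, 0, 0, 0.34, 6]
    - [-0.46, -0.97, 0, 0, 0, 0.42, 6]
    - [-0.46, -0.97, 0, 0, 0, 0.5, 6]
    - [-0.46, -0.97, 0, 0, 0, 0.58, 6]
    - [-0.46, -0.97, 0, 0, 0, 0.66, 6]
    - [-0.46, -0.97, 0, 0, 0, 0.74, 6]
    - [-0.46, -0.97, 0, 0, 0, 0.81, 6]
    - [-0.46, -0.97, 0, 0, 0, 0.843, 6]

```text
time: 16.62
tool_pos: [0.5061, -0.143, 0.1687]
ee_rot: [-3.139, -0.0, 1.45]
wrist_force: [-0.3, 0.5, -6.0]
width: 0.0141
finger_force: 30.0
```

>>> servo_tool:
  plan:
    - [0, 0, 0, 0, 0, 0, 6]
    - [0, 0, 0, 0, 0, 0, 6]
    - [0, 0, 0, 0, 0, 0, 6]

```text
time: 16.87
tool_pos: [0.5066, -0.1426, 0.1694]
ee_rot: [-3.14, -0.0, 1.456]
wrist_force: [0.0, 0.2, -5.8]
width: 0.0138
finger_force: 30.0
```

```bash
python3 - <<'E'
from h import *
np.set_printoptions(precision=4,suppress=True)
o=robot.get_obs(); im=snap('wrist','w7.png'); print(o['tool_pos'],o['ee_rot'],o['wrist_force'],o['wrist_torque'],o['width'])
cv2.imwrite('pics/c7.png',cv2.resize(im[:280,180:430],(500,560),interpolation=cv2.INTER_CUBIC)[:,:,::-1])
p=np.load('stand.npy')
S=np.array([[.033,-.085,.076],[.033,.085,.076]])@R.from_euler('z',p[2]).as_matrix().T+[p[0],p[1],0]
print(proj('wrist',S,o))
E
```

```text
[ 0.5066 -0.1426  0.1694] [-3.1404 -0.0002  1.4565] [ 0.0243  0.2213 -5.7526] [-0.0463  0.0568 -0.0493] 0.013750819466794288
[[321.3724 208.9507]
 [330.1267  22.4962]]
```

View pics/c7.png

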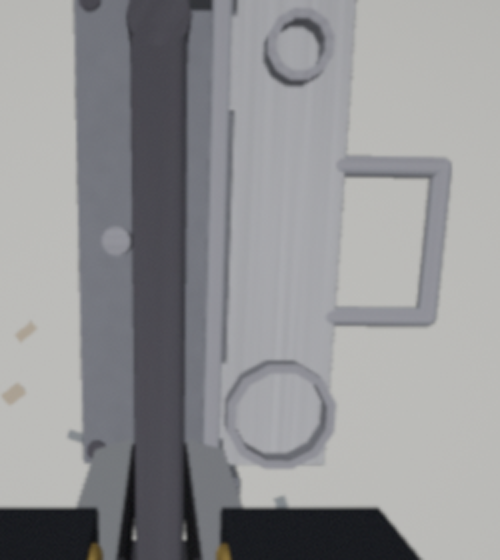

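Large ring rim centre is at about (320,206), small ring at (329.8,21.8), and the toe is still at (259,8), so there has been no slip. I compute the final shift.

```bash
python3 - <<'E'
from h import *
np.set_printoptions(precision=4,suppress=True)
o=robot.get_obs(); Rw=R.from_euler('xyz',o['ee_rot'])
L=atz('wrist',(319.9,206),.076,o);S=atz('wrist',(329.8,21.8),.076,o); print(L,S,np.linalg.norm(L-S),np.arctan2(*(S-L)[1::-1]))
l=Rw.inv().apply(L-o['tool_pos']);s=Rw.inv().apply(S-o['tool_pos']); 
b=np.array([-.0473,.0004]);t=np.array([.1222,.0001])
ang=np.arctan2(*(s-l)[1::-1])-np.arctan2(*(t-b)[::-1]); c,si=np.cos(ang),np.sin(ang)
m=(l+s)[:2]/2-np.array([[c,-si],[si,c]])@((b+t)/2)
print('shift units',m*10,'turn units',ang/(np.pi/2),'z',(o['tool_pos'][2]-.112)*10)
E
```

```text
[ 0.5645 -0.1634  0.076 ] [0.5851 0.003  0.076 ] 0.16764400672005866 1.4478474374563306
shift units [0.3224 0.5989] turn units 0.006510917448299089 z 0.5760663462470168
```

>>> servo_tool:
  plan:
    - [0.1, 0.2, 0, 0, 0, 0.006, 6]
    - [0.2, 0.4, 0, 0, 0, 0.006, 6]
    - [0.32, 0.6, 0, 0, 0, 0.006, 6]
    - [0.32, 0.6, 0.15, 0, 0, 0.006, 6]
    - [0.32, 0.6, 0.3, 0, 0, 0.006, 6]
    - [0.32, 0.6, 0.42, 0, 0, 0.006, 6]
    - [0.32, 0.6, 0.52, 0, 0, 0.006, 6]
    - [0.32, 0.6, 0.575, 0, 0, 0.006, 6]
    - [0.32, 0.6, 0.575, 0, 0, 0.006, 6]
    - [0.32, 0.6, 0.575, 0, 0, 0.006, 6]
    - [0.32, 0.6, 0.575, 0, 0, 0.006, 6]
    - [0.32, 0.6, 0.575, 0, 0, 0.006, 6]

```text
time: 17.92
tool_pos: [0.5711, -0.1177, 0.114]
ee_rot: [3.139, 0.0, 1.446]
wrist_force: [0.3, -1.5, -5.7]
width: 0.014
finger_force: 30.0
```

```bash
python3 - <<'E'
from h import *
np.set_printoptions(precision=4,suppress=True)
o=robot.get_obs(); Rw=R.from_euler('xyz',o['ee_rot'])
print(o['tool_pos'],o['ee_rot'],o['wrist_force'],o['wrist_torque'],o['width'],abs(o['qvel']).max())
im=snap('wrist','w8.png'); s=snap('scene','s8.png'); t=snap('top','t8.png')
cv2.imwrite('pics/c8.png',np.hstack([cv2.resize(im[:280,160:360],(280,392)),cv2.resize(s[120:260,150:330],(504,392),interpolation=cv2.INTER_CUBIC)])[:,:,::-1])
P=lambda x,y,z:Rw.apply([x,y,z])+o['tool_pos']
pts=np.array([P(-.0473,.0004,-.0078),P(.1222,.0001,-.0078)]); print(pts,proj('scene',pts),proj('wrist',P(.1222,.0001,-.0388),o))
p=np.load('stand.npy')
S=np.array([[.033,-.085,.076],[.033,.085,.076]])@R.from_euler('z',p[2]).as_matrix().T+[p[0],p[1],0]; print(S,proj('scene',S),proj('wrist',S,o))
E
```

```text
[ 0.5711 -0.1177  0.114 ] [3.1391 0.0003 1.446 ] [ 0.2879 -1.4775 -5.6904] [-0.0265  0.0603  0.0385] 0.01398432209124442 0.00248693386030922
[[ 0.5656 -0.1647  0.1218]
 [ 0.5864  0.0035  0.1217]] [[188.5437 173.1437]
 [229.0397 199.3074]] [[261.073    6.1928]]
[[ 0.5656 -0.1666  0.076 ]
 [ 0.5851  0.0023  0.076 ]] [[189.3737 185.9016]
 [229.4624 212.3129]] [[260.5865 263.3768]
 [258.5952  46.4788]]
```

View pics/c8.png

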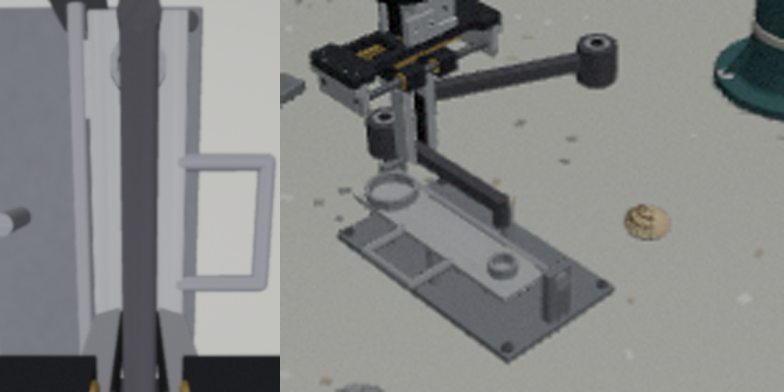

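The last view shows the lever level. The toe (259,6) is over the small ring (258.6,46), the boss is over the large ring, and nothing touches. The underside is at z≈0.122, about 5 cm above the plate and rims. The arm is still, so I hand in.

```bash
python3 -c "
from bench import robot
print(robot.close_job())"
```

```text
the job is handed in; nothing more can be done
None
```

The plate is turned fully over, and the 198 mm lever is held level about 5 cm above it, boss over the large ring and toe over the small ring. I handed the job in at about 18 s, no verdict came back, and I viewed 12 pictures against the limit of 10.

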